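Draw up the end panel of a ring tray with its cam lock

ROBOT

A 6-joint arm with a two-finger parallel gripper is mounted at the origin on the work surface. World frame = base frame: x ahead of the robot, y to its left, z up, the work surface at z = 0. Lengths are in m, angles in rad, forces in N, time in s.
With the tool pointing down it reaches from about 0.35 to 0.775 m from the base axis. Payload 7.3 kg.
Tool frame: the origin (TCP) lies on the centre line of the jaws, within the pads' length; the fingertips stand tip_reach ahead of it and the grasp point (between the pads) lies 6 mm ahead of it (tip_reach is the distance from the TCP to the fingertips, in m); x points along the fingers, y is the direction in which the jaws open and shut, and the axes are right-handed (so a half turn about x gives the same grasp; the last joint's range is limited). The gripper opens to 92 mm and grips with 3 to 60 N. Pads are 19 mm wide; open, the fingers measure 130 mm over their backs; the gripper's body (75 mm by 190 mm) begins 47 mm behind the grasp point.
Start: joints at [1.068, 0.342, 1.524, -0, 1.275, -0.146], TCP at [0.183, 0.492, 0.252] pointing down, gripper open.
Joint ranges: [-2.53, 2.53], [-0.77, 2.02], [0.04, 2.7], [-1, 4.14], [0.28, 2.66], [-3.11, 3.11]. Speed limits (rad/s): [2.57, 2.57, 3.14, 3.14, 3.14, 3.14].

INTERFACE

Orientations are given as [roll, pitch, yaw] about the fixed x, y, z axes, in that order (R = Rz(yaw) Ry(pitch) Rx(roll)).
In Python, from cell import observe, read_camera, get_calibration, hand_in, tip_reach gives the robot as it stands. The module is installed in compiled form; this text tells all that it offers.
- The arm moves only by the shell command python3 -m crank 'ROWS' [FORCE]. ROWS is JSON, a list of rows, each an object of numbers: "fingers": the opening, from -1 (shut) to 1 (fully open); "tx", "ty", "tz": the shift along the tool's x, y, z in units of 40 mm (1.0 is 40 mm); "roll": the turn about the tool's x in units of 10 degrees (1.0 is 10 degrees). In form: [{"fingers": .., "tx": .., "ty": .., "tz": .., "roll": ..}, ...]. A call has exactly 8 rows; each row is the pose to reach, as a shift and turn from the pose commanded when the call began, along the tool's axes at that moment; what a row does not reach only later rows make up. A row lasts 1/8 s, in which the tool goes at most 62.5 mm and 10.7 degrees, less where a joint would pass 70% of its speed; a pose out of reach is approached as far as the arm can. A call with a gripper value outside its range is refused whole. The fingers move at their own pace and stop on an object; FORCE is the grip in N (left out, the last holds). Time passes only in rows, so rows that repeat a pose let the fingers close, or fill a call up. It gives the time, the measured TCP pose, the force and the opening at its end, in the units of the state.
- observe(): the state, without advancing time (a new reading comes with each control period).
- read_camera(name): name is "scene" or "top" or "wrist"; returns (picture, depth): 420x560x3 uint8, red, green, blue; 420x560 float32, m along the optical axis (not along the pixel's ray), 0 where there is no reading.
- get_calibration(name): a dict with "vertical_fov" (degrees; the focal length in pixels is half the picture's height over the tangent of half this angle, whatever the lens; pixels are square), "cx", "cy" (the principal point, pixels), "pose" (4x4, takes a point from camera to world coordinates); the wrist camera has in their place "T_tool_cam" (4x4, takes a point from camera to tool coordinates, whose origin is the TCP and whose axes are the tool frame's). Camera axes: x right, y down, z forward; pixel columns grow to the right and rows downward; lengths in m; the calibration is good to about 2 mm. A picture is of the moment at which its call begins: read the wrist's pose just before it. get_calibration takes no time and is no camera call.
- hand_in(): hands the job in, once; it reports no verdict.
The state is a dict: "time": time; "qpos": joint angles; "qvel": joint speeds; "joint_efforts": joint torques, N m; "tool_pos": TCP position; "tool_rot": TCP orientation; "contact_force": force on the tool from outside, world axes, zero at the start; "torque": the same for the moment, N m; "opening": finger opening in m.
Only numpy, scipy, OpenCV 4.12 (cv2) and the standard library are available. Lean on these libraries where they do the work, as an engineer would, in place of code of your own. Each camera call takes 0.05 s, during which the arm holds its last target. There are 200 camera calls.

TASK

The green-lined ring tray has a loose end panel. Take the orange screwdriver from its rest, put its blade in the slot of the cam lock on the green tray and turn it clockwise until the end panel is drawn up tight, then hang the screwdriver back upright on its rest. Do not turn the lock of the pink-lined tray.

Things in the scene. Friction and masses are not known exactly. Their poses are not given: they have to be found in the camera images.
- driver_grip (a point): Centre of the orange wing handle (60 mm along x, 18 along y, 52 along z) of a stubby screwdriver, 120 g, hanging blade down on its rest; pinch across the 18 mm. Steel shank 12 mm thick below, then a flat blade 24 mm wide along the same x, 5 mm thick, 15 mm high. Blade tip 81 mm below this point, handle underside 26 mm below. z is up; a half turn about z changes nothing.
- green_slot (a point): Centre of the slot mouth in the aluminium cam disc (44 mm across, in a brass ring) of the green-lined tray, a fixed wooden block 130 x 140 x 34 mm with rings up to 16 mm high beside the disc. Disc top 35 mm above the table. The slot runs right across the disc along x (turning with it), 10 mm wide, mouth bevelled to 16 mm, 12 mm deep. The blade has about 0.2 rad of play in it either way.
- green_panel (a joint): How far the cam has drawn in the green tray's end panel (dark wood, 12 x 140 x 44 mm, on the side away from the velvet), m: 0 to 0.0015 (8.5 to 10 mm gap) at the start, 0.010 when tight. The disc turns clockwise from above by 1.05 to 1.2 rad to a firm stop, resists with 0.1 N m and stays where left; the panel moves in step with it, 8.3 mm per rad.
- rest_mid (a point): The driver's rest, a fixed black U: two rails 66 mm high on a 64 x 64 mm foot. This point is midway between the rails, level with their tops. Rails run along its y (64 mm long), each 14 mm thick, clear gap 36 mm along x. The driver hangs with its blade in the gap and its handle along x across both rail tops, handle centre 26 mm above this point.
- pink_cam (a joint): Turn of the cam disc of the pink-lined ring tray (otherwise like the green one), rad, 0 to 0.15 at the start, growing clockwise. Not to be turned.
Not all that is in view belongs to the job. There is more than one size of the part that bears driver_grip; the job needs the larger.

How it is judged:
By the outcome, as a careful person would: the job done as asked, in the order asked, and still so for the second after the job is handed in, with the robot touching nothing.
It also fails if it takes over 51 s, if anything falls off the work surface, if the arm or the gripper's body presses on something with over 40 N, if the wrist force passes 120 N, or if a joint passes its speed limit or range.

## Working session

There is one attempt and no reset: what is moved stays moved. The work goes in short steps, Python scripts to look and compute and a shell command to move; the robot and the scene stay as the last step left them, time stands still between calls to the robot, and variables do not carry over. Pictures are saved under pics/ and viewed, about 8 in all and at most 12, crops included, and the job is handed in when it is done.

```bash
mkdir -p pics; cat > h.py <<'E'
import numpy as np, cv2
from cell import *
from scipy.spatial.transform import Rotation as R
def toolT(s):
    T=np.eye(4);T[:3,:3]=R.from_euler('xyz',s['tool_rot']).as_matrix();T[:3,3]=s['tool_pos'];return T
def grab(n,fn):
    s=observe();p,d=read_camera(n);c=get_calibration(n)
    T=c['pose'] if 'pose' in c else toolT(s)@np.array(c['T_tool_cam'])
    f=210/np.tan(np.radians(c['vertical_fov'])/2)
    cv2.imwrite(f'pics/{fn}.png',p[:,:,::-1]);np.savez(f'pics/{fn}.npz',p=p,d=d,T=T,f=f,cx=c['cx'],cy=c['cy'])
def cloud(fn):
    z=np.load(f'pics/{fn}.npz');d=z['d'];v,u=np.indices(d.shape)
    P=np.stack([(u-z['cx'])/z['f']*d,(v-z['cy'])/z['f']*d,d],-1)
    W=P@z['T'][:3,:3].T+z['T'][:3,3];W[d==0]=np.nan;return z['p'],W
def proj(fn,X):
    z=np.load(f'pics/{fn}.npz');p=z['T'][:3,:3].T@(np.array(X)-z['T'][:3,3]);return z['f']*p[0]/p[2]+z['cx'],z['f']*p[1]/p[2]+z['cy']
def atz(fn,u,v,h):
    z=np.load(f'pics/{fn}.npz');r=z['T'][:3,:3]@np.array([(u-z['cx'])/z['f'],(v-z['cy'])/z['f'],1]);o=z['T'][:3,3];return o+r*(h-o[2])/r[2]
E
python3 - <<'E'
from h import *
grab('top','top0');grab('scene','sc0')
s=observe();print(s['time'],s['tool_pos'],s['tool_rot'],tip_reach() if callable(tip_reach) else tip_reach,s['opening'])
a=cv2.imread('pics/top0.png');cv2.imwrite('pics/top0b.png',cv2.resize(a,(800,600),interpolation=2))
E
```

```text
0.1 [0.18318179 0.4916335  0.25109271] [-1.703135    1.56935315 -2.05992757] 0.025 0.09169852925365923
```

View pics/top0b.png

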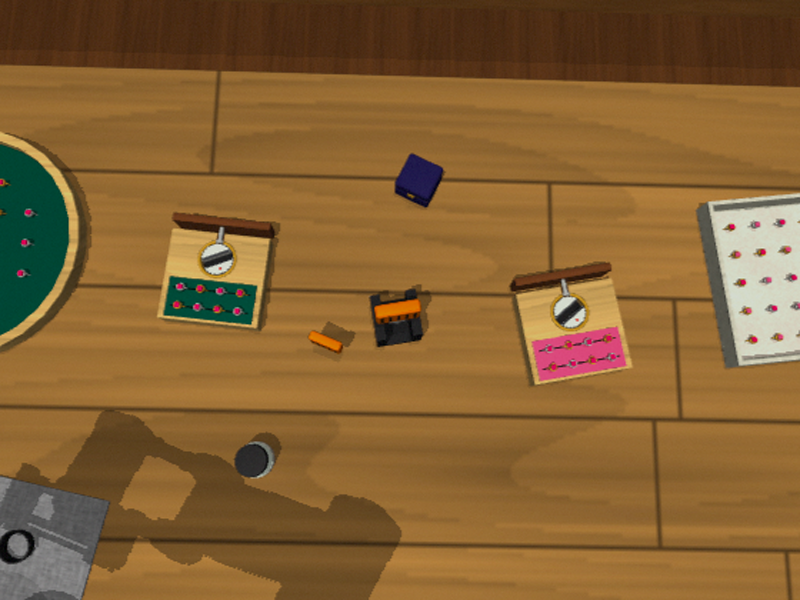

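View pics/sc0.png

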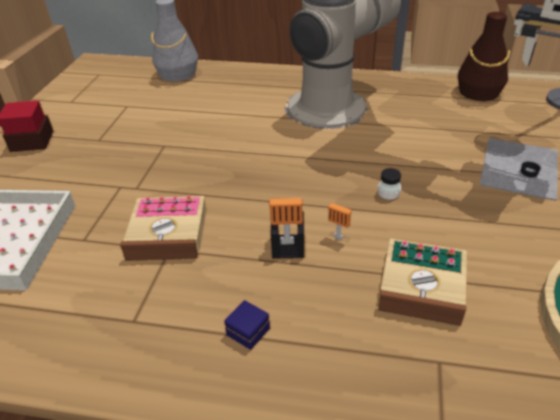

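The top view (800x600) shows the candidates for the driver: an orange handle on the black U rest at (398,310) and a smaller loose orange one at (326,341). The large one on the rest matches the description. The candidates for the slot are the green tray's disc at (217,258) and the pink tray's disc at (569,312); I choose green.

```bash
python3 - <<'E'
from h import *
p,W=cloud('top0')
hsv=cv2.cvtColor(p,cv2.COLOR_RGB2HSV)
v,u=np.indices(p.shape[:2]);k=.7
def rep(n,m):
    X=W[m];X=X[~np.isnan(X[:,0])]
    r=cv2.minAreaRect((X[:,:2]*1000).astype(np.float32)); print(n,len(X),X.mean(0).round(4),np.nanpercentile(X[:,2],[5,50,95]).round(4),r)
box=lambda a,b,c,d:(u>a*k)&(u<b*k)&(v>c*k)&(v<d*k)
org=(hsv[...,0]>4)&(hsv[...,0]<16)&(hsv[...,1]>200)&(hsv[...,2]>150)
zz=W[...,2]
b1=box(360,440,280,350)
rep('driver top',b1&(zz>.105)); rep('driver orange',b1&org)
rep('rest',b1&(zz>.055)&(zz<.078)&(hsv[...,2]<70))
rep('small',box(300,350,320,360)&org)
bs=box(195,240,238,278)
rep('slot dark',bs&(hsv[...,2]<70)); rep('disc',bs&(hsv[...,1]<60)&(hsv[...,2]>120))
rep('slot depth',bs&(zz<.030)&(zz>.015))
rep('tray',box(150,280,225,335)&(zz>.028)&(zz<.045))
# crops
a=cv2.resize(p[150:260,100:210],(550,550),interpolation=2);b=cv2.resize(p[195:250,250:305],(220,220),interpolation=2)
c=np.zeros((550,770,3),np.uint8);c[:,:550]=a;c[:220,550:]=b;cv2.imwrite('pics/c1.png',c[:,:,::-1])
E
```

```text
driver top 327 [ 0.5591 -0.0087  0.1168] [0.1114 0.1173 0.1201] ((560.1177368164062, -8.77764892578125), (18.78470802307129, 59.57632064819336), 10.786589622497559)
driver orange 171 [ 0.561  -0.01    0.1174] [0.1146 0.1175 0.1205] ((559.8707275390625, -8.906488418579102), (16.438901901245117, 58.43319320678711), 11.170848846435547)
rest 300 [ 0.5559 -0.0076  0.0661] [0.0629 0.0661 0.0692] ((559.9864501953125, -7.767341613769531), (64.2172622680664, 62.92161178588867), 10.328200340270996)
small 75 [0.5213 0.0851 0.0795] [0.0774 0.0796 0.0824] ((521.07568359375, 87.0110855102539), (44.54063415527344, 12.613821029663086), 68.37849426269531)
slot dark 94 [0.6408 0.2491 0.0245] [0.0197 0.023  0.0339] ((639.7681274414062, 248.9080352783203), (13.51441764831543, 44.78032684326172), 20.937223434448242)
disc 216 [0.6413 0.2476 0.0349] [0.031  0.0349 0.038 ] ((642.3424072265625, 248.72767639160156), (48.00502395629883, 38.8479118347168), 22.33482551574707)
slot depth 123 [0.6432 0.2491 0.0242] [0.02   0.0236 0.0297] ((645.4430541992188, 245.00997924804688), (50.2859001159668, 53.587059020996094), 1.6361451148986816)
tray 4326 [0.6145 0.2488 0.0345] [0.031  0.0343 0.0383] ((621.7874145507812, 250.17181396484375), (142.537353515625, 148.07691955566406), 85.25337982177734)
```

View pics/c1.png

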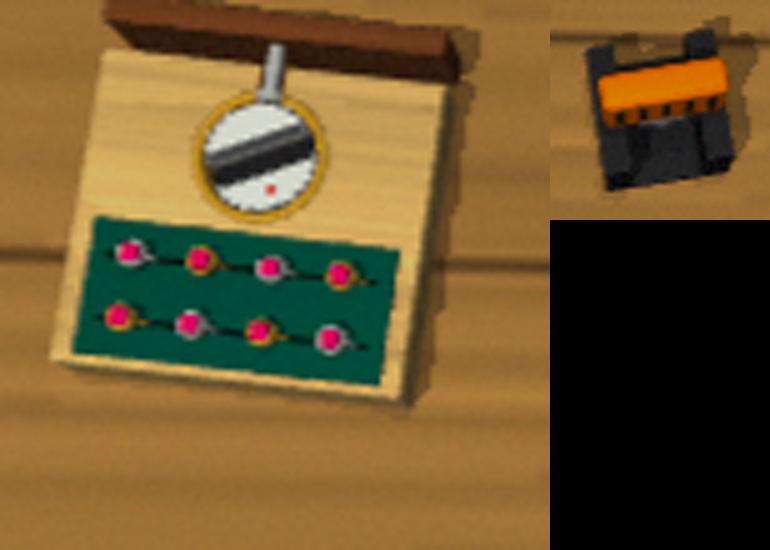

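```bash
cat >> h.py <<'E'
def plan(x,y,z,ang):
    s=observe();T=toolT(s);d=T[:3,:3].T@(np.array([x,y,z])-T[:3,3])/.04
    ty=T[:3,1];cur=np.degrees(np.arctan2(ty[1],ty[0]))
    r=-((ang-cur+90)%180-90)
    print('t',round(s['time'],2),'pos',s['tool_pos'].round(4) if hasattr(s['tool_pos'],'round') else s['tool_pos'],'yaw',round(cur,1),'down',T[:3,0].round(3),'q6',round(s['qpos'][5],2))
    print('tx %.3f ty %.3f tz %.3f roll %.3f'%(*d,r/10),'F',np.round(s['contact_force'],1),'M',np.round(s['torque'],2),'open',round(s['opening'],4))
E
python3 -c "
from h import *
plan(.56,-.009,.20,10.8)"
```

```text
t 0.1 pos [0.1832 0.4916 0.2511] yaw 69.6 down [-0.001 -0.001 -1.   ] q6 -0.15
tx 1.287 ty -8.435 tz 13.199 roll 5.876 F [ 0.7  0.3 -0.2] M [ 0.01 -0.    0.02] open 0.0917
```

```bash
python3 -m crank '[{"fingers":0.2,"tx":0.3,"ty":-1.0,"tz":1.5,"roll":0.8},{"fingers":0.2,"tx":0.5,"ty":-1.8,"tz":2.8,"roll":1.6},{"fingers":0.2,"tx":0.7,"ty":-2.6,"tz":4.1,"roll":2.4},{"fingers":0.2,"tx":0.9,"ty":-3.4,"tz":5.4,"roll":3.2},{"fingers":0.2,"tx":1.1,"ty":-4.2,"tz":6.7,"roll":4.0},{"fingers":0.2,"tx":1.2,"ty":-5.0,"tz":8.0,"roll":4.8},{"fingers":0.2,"tx":1.2,"ty":-5.8,"tz":9.3,"roll":5.4},{"fingers":0.2,"tx":1.29,"ty":-6.6,"tz":10.4,"roll":5.88}]' 30
python3 -c "
from h import *
plan(.56,-.009,.20,10.8)"
```

```text
time: 1.1
tool_pos: [0.4821, 0.0974, 0.2]
tool_rot: [2.026, 1.57, 0.639]
contact_force: [0.1, 0.9, 0.3]
opening: 0.0552
t 1.1 pos [0.4821 0.0974 0.2   ] yaw 10.6 down [ 0.  0. -1.] q6 -0.14
tx -0.000 ty 1.427 tz 2.971 roll -0.024 F [0.1 0.9 0.3] M [-0.11  0.01 -0.02] open 0.0552
```

```bash
python3 -m crank '[{"fingers":0.2,"tx":0,"ty":0.5,"tz":1.0,"roll":0},{"fingers":0.2,"tx":0,"ty":1.0,"tz":2.0,"roll":0},{"fingers":0.2,"tx":0,"ty":1.4,"tz":2.8,"roll":0},{"fingers":0.2,"tx":0,"ty":1.43,"tz":2.97,"roll":0},{"fingers":0.2,"tx":0,"ty":1.43,"tz":2.97,"roll":0},{"fingers":0.2,"tx":0,"ty":1.43,"tz":2.97,"roll":0},{"fingers":0.2,"tx":0,"ty":1.43,"tz":2.97,"roll":0},{"fingers":0.2,"tx":0,"ty":1.43,"tz":2.97,"roll":0}]' 30
python3 - <<'E'
from h import *
plan(.56,-.009,.098,10.8)
grab('wrist','w1');p,W=cloud('w1')
hsv=cv2.cvtColor(p,cv2.COLOR_RGB2HSV);org=(hsv[...,0]>4)&(hsv[...,0]<16)&(hsv[...,1]>200)
for m in [org&(W[...,2]>.105)&(W[...,2]<.13),(W[...,2]>.058)&(W[...,2]<.074)&(hsv[...,2]<70)]:
    X=W[m];print(len(X),X.mean(0),cv2.minAreaRect((X[:,:2]*1000).astype(np.float32)))
E
```

```text
time: 2.1
tool_pos: [0.5591, -0.0061, 0.2003]
tool_rot: [1.803, 1.571, 0.421]
contact_force: [-0.1, -0.8, 0.6]
opening: 0.0551
t 2.1 pos [ 0.5591 -0.0061  0.2003] yaw 10.8 down [ 0.  0. -1.] q6 -0.34
tx 2.558 ty 0.007 tz 0.075 roll 0.001 F [-0.1 -0.8  0.6] M [-0.07  0.04  0.02] open 0.0551
961 [ 0.5588985  -0.00401399  0.11760566] ((558.4224853515625, -3.9341297149658203), (17.022851943969727, 57.13269805908203), 10.099183082580566)
510 [ 0.55857603 -0.02671481  0.06545041] ((558.6905517578125, -3.245471954345703), (61.02621841430664, 62.605979919433594), 10.059958457946777)
```

View pics/w1.png

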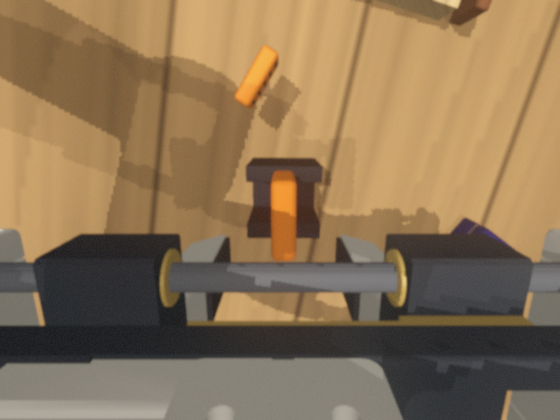

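The close wrist view shows the large orange handle at (284,215) lying across the black rails, centred between the jaws. The smaller loose driver is at (257,75). The choice is confirmed, so I descend and grip.

```bash
python3 -m crank '[{"fingers":0.2,"tx":0.8,"ty":0,"tz":0,"roll":0},{"fingers":0.2,"tx":1.6,"ty":0,"tz":0,"roll":0},{"fingers":0.2,"tx":2.3,"ty":0,"tz":0,"roll":0},{"fingers":0.2,"tx":2.56,"ty":0,"tz":0,"roll":0},{"fingers":0.2,"tx":2.56,"ty":0,"tz":0,"roll":0},{"fingers":-1,"tx":2.56,"ty":0,"tz":0,"roll":0},{"fingers":-1,"tx":2.56,"ty":0,"tz":0,"roll":0},{"fingers":-1,"tx":2.56,"ty":0,"tz":0,"roll":0}]' 50
python3 -m crank '[{"fingers":-1,"tx":0,"ty":0,"tz":0,"roll":0},{"fingers":-1,"tx":0,"ty":0,"tz":0,"roll":0},{"fingers":-1,"tx":0,"ty":0,"tz":0,"roll":0},{"fingers":-1,"tx":-0.5,"ty":0,"tz":0,"roll":0},{"fingers":-1,"tx":-1.2,"ty":0,"tz":0,"roll":0},{"fingers":-1,"tx":-2.0,"ty":0,"tz":0,"roll":0},{"fingers":-1,"tx":-2.5,"ty":0,"tz":0,"roll":0},{"fingers":-1,"tx":-2.5,"ty":0,"tz":0,"roll":0}]' 50
python3 - <<'E'
from h import *
plan(.6405,.249,.2,20.9)
grab('wrist','w2');p,W=cloud('w2')
hsv=cv2.cvtColor(p,cv2.COLOR_RGB2HSV);org=(hsv[...,0]>4)&(hsv[...,0]<16)&(hsv[...,1]>200)
for m in [org&(W[...,2]>.15),(W[...,2]>.058)&(W[...,2]<.074)&(hsv[...,2]<70)]:
    X=W[m];print(len(X),X.mean(0),X[:,2].max(),cv2.minAreaRect((X[:,:2]*1000).astype(np.float32)))
grab('scene','sc2'); p=cv2.imread('pics/sc2.png')
a=cv2.imread('pics/w2.png'); b=cv2.resize(p[100:310,190:430],(480,420),interpolation=2)
cv2.imwrite('pics/c2.png',cv2.resize(np.hstack([a,b]),(800,323),interpolation=cv2.INTER_AREA))
E
```

```text
time: 3.15
tool_pos: [0.5596, -0.0068, 0.0984]
tool_rot: [1.322, 1.57, -0.061]
contact_force: [-0.2, 0.6, 0.2]
opening: 0.0294
time: 4.15
tool_pos: [0.5599, -0.0068, 0.1988]
tool_rot: [1.262, 1.568, -0.121]
contact_force: [0.0, 0.5, -1.2]
opening: 0.0178
t 4.15 pos [ 0.5599 -0.0068  0.1988] yaw 10.8 down [ 0.003 -0.    -1.   ] q6 -0.34
tx -0.028 ty 3.173 tz -5.907 roll -1.014 F [ 0.   0.5 -1.2] M [-0.09  0.06  0.04] open 0.0178
1761 [0.55520329 0.01174096 0.21298784] 0.22111761191401627 ((557.0315551757812, 4.331764221191406), (16.908321380615234, 40.32555389404297), 11.505836486816406)
301 [ 0.54932441 -0.016654    0.06448916] 0.06802498410645008 ((558.3822631835938, -2.89202880859375), (60.49714660644531, 62.09306716918945), 10.321228981018066)
```

View pics/c2.png

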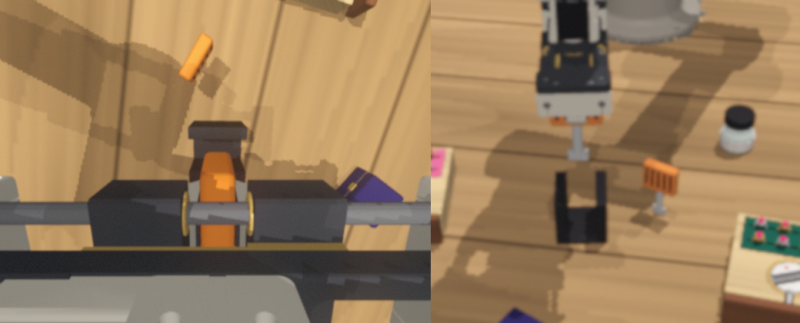

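The driver is gripped and lifted clear of the rest: the handle is centred between the jaws at (218,200) and the blade hangs straight at (578,150). Next I stop short of the green slot to look at it from near.

```bash
python3 -m crank '[{"fingers":-1,"tx":0,"ty":0.6,"tz":-0.6,"roll":-0.2},{"fingers":-1,"tx":0,"ty":1.2,"tz":-1.2,"roll":-0.4},{"fingers":-1,"tx":0,"ty":1.8,"tz":-1.8,"roll":-0.6},{"fingers":-1,"tx":0,"ty":2.4,"tz":-2.5,"roll":-0.8},{"fingers":-1,"tx":0,"ty":3.0,"tz":-3.2,"roll":-1.0},{"fingers":-1,"tx":0,"ty":3.5,"tz":-4.1,"roll":-1.0},{"fingers":-1,"tx":0,"ty":3.5,"tz":-4.1,"roll":-1.0},{"fingers":-1,"tx":0,"ty":3.5,"tz":-4.1,"roll":-1.0}]' 50
python3 - <<'E'
from h import *
plan(.6405,.249,.2,20.9)
grab('wrist','w3');p,W=cloud('w3')
print(proj('w3',[.6405,.249,.035]))
u,v=map(int,proj('w3',[.6405,.249,.035]));hsv=cv2.cvtColor(p,cv2.COLOR_RGB2HSV)
y0=max(v-90,0);x0=max(u-90,0);print(x0,y0)
sub=np.zeros(p.shape[:2],bool);sub[y0:y0+180,x0:x0+180]=1
for m in [sub&(hsv[...,1]<60)&(hsv[...,2]>130)&(abs(W[...,2]-.035)<.006), sub&(hsv[...,2]<80)&(W[...,2]<.035)&(np.hypot(W[...,0]-.6405,W[...,1]-.249)<.021)]:
    X=W[m];print(len(X),X.mean(0),X[:,2].max(),cv2.minAreaRect((X[:,:2]*1000).astype(np.float32)),cv2.minEnclosingCircle((X[:,:2]*1000).astype(np.float32)))
org=(hsv[...,0]>4)&(hsv[...,0]<16)&(hsv[...,1]>200)&(W[...,2]>.15)
X=W[org];print(cv2.minAreaRect((X[:,:2]*1000).astype(np.float32)))
c=cv2.resize(p[y0:y0+180,x0:x0+180],(540,540),interpolation=2);cv2.imwrite('pics/c3.png',c[:,:,::-1])
E
```

```text
time: 5.25
tool_pos: [0.6656, 0.1801, 0.1959]
tool_rot: [-1.655, 1.568, -2.863]
contact_force: [1.0, -0.4, -1.9]
opening: 0.0179
t 5.25 pos [0.6656 0.1801 0.1959] yaw 20.8 down [-0.003 -0.001 -1.   ] q6 -0.21
tx -0.101 ty 0.024 tz -1.832 roll -0.013 F [ 1.  -0.4 -1.9] M [-0.08  0.09  0.04] open 0.0179
(np.float64(284.72836872906174), np.float64(116.82538752828438))
194 26
1904 [0.63287629 0.25595547 0.035622  ] 0.040954039504602024 ((608.0494995117188, 262.7204895019531), (125.07968139648438, 105.56021881103516), 28.558393478393555) ((614.1968383789062, 254.19029235839844), 71.45098114013672)<stdin>:9: RuntimeWarning: Mean of empty slice.
  ret = um.true_divide(
Traceback (most recent call last):
ValueError: zero-size array to reduction operation maximum which has no identity
```

```bash
python3 - <<'E'
from h import *
z=np.load('pics/w3.npz');p=z['p'];x0,y0=194,26
c=cv2.resize(p[y0:y0+180,x0:x0+180],(540,540),interpolation=2);cv2.imwrite('pics/c3.png',c[:,:,::-1])
E
```

```text
(no output)
```

View pics/c3.png

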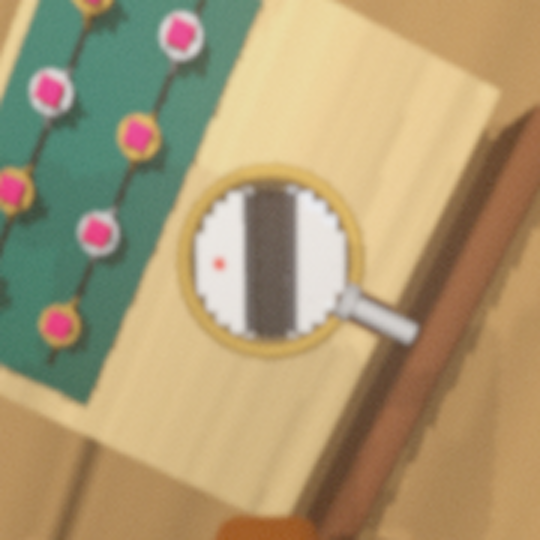

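The crop shows the green disc centred at (270,260) with its slot running straight up the picture (edges at x = 246 and 296), aligned with the driver handle at (266,520).

```bash
python3 - <<'E'
from h import *
g=lambda a,b:(194+a/3-.33,26+b/3-.33)
P=atz('w3',*g(270.5,260),.035);print('disc wrist',P)
a=atz('w3',*g(271,190),.035);b=atz('w3',*g(272,338),.035);d=a-b;print('slot long',np.degrees(np.arctan2(d[1],d[0]))-90)
z=np.load('pics/top0.npz')
T=toolT(observe())
print('in tool',T[:3,:3].T@(P-T[:3,3])*1000)
print('cloud at disc',[cloud('w3')[1][int(g(q,r)[1]),int(g(q,r)[0])].round(4) for q,r in[(215,240),(325,240)]])
# handle end, in-hand
p,W=cloud('w3');hsv=cv2.cvtColor(p,cv2.COLOR_RGB2HSV)
org=(hsv[...,0]>4)&(hsv[...,0]<16)&(hsv[...,1]>180)&(W[...,2]>.15)
X=(W[org]-T[:3,3])@T[:3,:3];print('orange tool mm',len(X),np.percentile(X*1000,[1,50,99],axis=0).round(1))
plan(P[0],P[1],.16,20.9)
E
```

```text
disc wrist [0.6384158  0.25226905 0.035     ]
slot long 21.258366881020066
in tool [161.47190829   0.52371878 -77.54049464]
cloud at disc [array([0.6209, 0.2522, 0.0355]), array([0.651 , 0.2636, 0.0354])]
orange tool mm 3677 [[-65.4  -8.6 -32. ]
 [-19.1  -0.5 -23.8]
 [ 20.7   8.    7.4]]
t 5.3 pos [0.6657 0.1797 0.1965] yaw 20.7 down [-0.002 -0.001 -1.   ] q6 -0.21
tx 0.912 ty 0.006 tz -1.939 roll -0.017 F [ 0.4 -0.3 -1.9] M [-0.08  0.02  0.01] open 0.0179
```

```bash
python3 -m crank '[{"fingers":-1,"tx":0,"ty":0,"tz":-0.7,"roll":0},{"fingers":-1,"tx":0,"ty":0.01,"tz":-1.4,"roll":0},{"fingers":-1,"tx":0.2,"ty":0.01,"tz":-1.89,"roll":0},{"fingers":-1,"tx":0.8,"ty":0.01,"tz":-1.89,"roll":0},{"fingers":-1,"tx":1.4,"ty":0.01,"tz":-1.89,"roll":0},{"fingers":-1,"tx":1.75,"ty":0.01,"tz":-1.89,"roll":0},{"fingers":-1,"tx":1.75,"ty":0.01,"tz":-1.89,"roll":0},{"fingers":-1,"tx":1.75,"ty":0.01,"tz":-1.89,"roll":0}]' 60
python3 - <<'E'
from h import *
plan(.639,.2503,.1124,20.9)
grab('scene','sc4');p=cv2.imread('pics/sc4.png')
cv2.imwrite('pics/c4.png',cv2.resize(p[200:330,350:500],(750,650),interpolation=2)[:600])
E
```

```text
time: 6.3
tool_pos: [0.6404, 0.2512, 0.1287]
tool_rot: [1.469, 1.569, 0.26]
contact_force: [0.4, 1.0, -0.8]
opening: 0.0179
t 6.3 pos [0.6404 0.2512 0.1287] yaw 20.7 down [ 0.002  0.    -1.   ] q6 -0.1
tx 0.408 ty -0.043 tz 0.009 roll -0.016 F [ 0.4  1.  -0.8] M [-0.03  0.   -0.02] open 0.0179
```

View pics/c4.png

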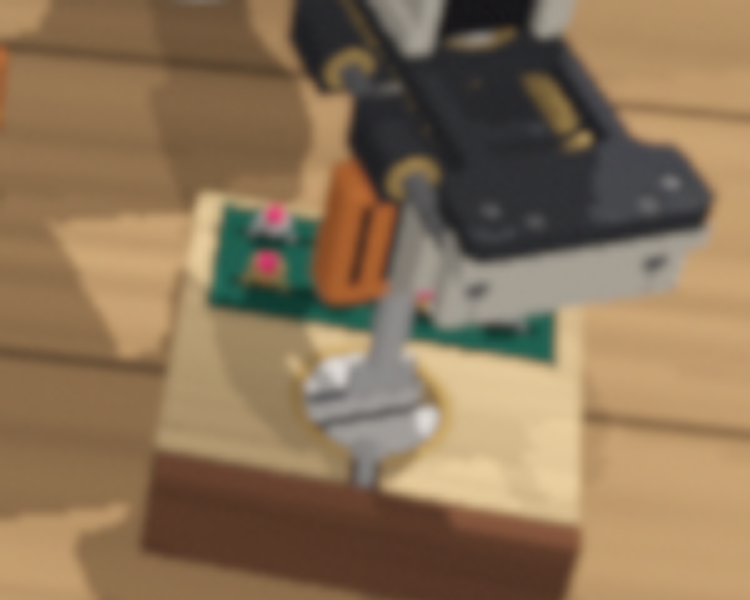

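The blade sits just over the disc, at about (375,405), in line with the dark slot. I lower it gently.

```bash
python3 -m crank '[{"fingers":-1,"tx":0.08,"ty":0,"tz":0,"roll":0},{"fingers":-1,"tx":0.16,"ty":0,"tz":0,"roll":0},{"fingers":-1,"tx":0.22,"ty":0,"tz":0,"roll":0},{"fingers":-1,"tx":0.28,"ty":0,"tz":0,"roll":0},{"fingers":-1,"tx":0.34,"ty":0,"tz":0,"roll":0},{"fingers":-1,"tx":0.38,"ty":0,"tz":0,"roll":0},{"fingers":-1,"tx":0.4,"ty":0,"tz":0,"roll":0},{"fingers":-1,"tx":0.4,"ty":0,"tz":0,"roll":0}]' 60
python3 -c "
from h import *
plan(.639,.2503,.1124,20.9)"
```

```text
time: 7.35
tool_pos: [0.6398, 0.2514, 0.1117]
tool_rot: [2.678, 1.571, 1.469]
contact_force: [0.1, -0.4, -1.9]
opening: 0.0177
t 7.35 pos [0.6398 0.2514 0.1117] yaw 20.8 down [ 0.  0. -1.] q6 -0.1
tx -0.017 ty -0.029 tz 0.017 roll -0.014 F [ 0.1 -0.4 -1.9] M [-0.08  0.   -0.02] open 0.0177
```

```bash
python3 -m crank '[{"fingers":-1,"tx":0,"ty":0,"tz":0,"roll":0.6},{"fingers":-1,"tx":0,"ty":0,"tz":0,"roll":1.2},{"fingers":-1,"tx":0,"ty":0,"tz":0,"roll":1.8},{"fingers":-1,"tx":0,"ty":0,"tz":0,"roll":2.4},{"fingers":-1,"tx":0,"ty":0,"tz":0,"roll":3.0},{"fingers":-1,"tx":0,"ty":0,"tz":0,"roll":3.6},{"fingers":-1,"tx":0,"ty":0,"tz":0,"roll":4.2},{"fingers":-1,"tx":0,"ty":0,"tz":0,"roll":4.8}]' 60
python3 -c "
from h import *
plan(.64,.2512,.1117,-45)"
```

```text
time: 8.35
tool_pos: [0.6398, 0.2514, 0.1119]
tool_rot: [2.671, 1.571, 0.621]
contact_force: [-0.1, 0.6, -1.3]
opening: 0.0177
t 8.35 pos [0.6398 0.2514 0.1119] yaw -27.4 down [ 0.  0. -1.] q6 0.74
tx 0.004 ty 0.007 tz 0.003 roll 1.758 F [-0.1  0.6 -1.3] M [-0.03  0.1   0.09] open 0.0177
```

```bash
python3 -m crank '[{"fingers":-1,"tx":0,"ty":0,"tz":0,"roll":0.4},{"fingers":-1,"tx":0,"ty":0,"tz":0,"roll":0.8},{"fingers":-1,"tx":0,"ty":0,"tz":0,"roll":1.2},{"fingers":-1,"tx":0,"ty":0,"tz":0,"roll":1.5},{"fingers":-1,"tx":0,"ty":0,"tz":0,"roll":1.8},{"fingers":-1,"tx":0,"ty":0,"tz":0,"roll":2.1},{"fingers":-1,"tx":0,"ty":0,"tz":0,"roll":2.4},{"fingers":-1,"tx":0,"ty":0,"tz":0,"roll":2.4}]' 60
python3 -c "
from h import *
plan(.64,.2512,.1117,-60)"
```

```text
time: 9.35
tool_pos: [0.6401, 0.2512, 0.1118]
tool_rot: [2.401, 1.57, -0.063]
contact_force: [1.4, -1.6, -2.2]
opening: 0.0173
t 9.35 pos [0.6401 0.2512 0.1118] yaw -51.2 down [ 0.001 -0.    -1.   ] q6 1.16
tx 0.003 ty -0.001 tz 0.003 roll 0.879 F [ 1.4 -1.6 -2.2] M [-0.17 -0.11  0.02] open 0.0173
```

```bash
python3 -m crank '[{"fingers":-1,"tx":0,"ty":0,"tz":0,"roll":0.1},{"fingers":-1,"tx":0,"ty":0,"tz":0,"roll":0.2},{"fingers":-1,"tx":0,"ty":0,"tz":0,"roll":0.3},{"fingers":-1,"tx":0,"ty":0,"tz":0,"roll":0.4},{"fingers":-1,"tx":0,"ty":0,"tz":0,"roll":0.5},{"fingers":-1,"tx":0,"ty":0,"tz":0,"roll":0.6},{"fingers":-1,"tx":0,"ty":0,"tz":0,"roll":0.6},{"fingers":-1,"tx":0,"ty":0,"tz":0,"roll":0.6}]' 60
python3 - <<'E'
from h import *
plan(.64,.2512,.1117,-60)
for i in range(2):
    grab('scene','sc5');print(observe()['torque'],np.round(observe()['qpos'][5],3))
p=cv2.imread('pics/sc5.png')
cv2.imwrite('pics/c5.png',cv2.resize(p[200:330,350:500],(690,598),interpolation=2))
E
```

```text
time: 10.35
tool_pos: [0.64, 0.2512, 0.1118]
tool_rot: [2.206, 1.57, -0.364]
contact_force: [2.1, -1.7, -1.4]
opening: 0.0182
t 10.35 pos [0.64   0.2512 0.1118] yaw -57.2 down [ 0. -0. -1.] q6 1.26
tx 0.003 ty -0.001 tz -0.000 roll 0.277 F [ 2.1 -1.7 -1.4] M [-0.61 -0.65  0.49] open 0.0182
[-0.61517007 -0.59028306  0.5024693 ] 1.262
[-0.66227509 -0.60891288  0.51454164] 1.262
```

View pics/c5.png

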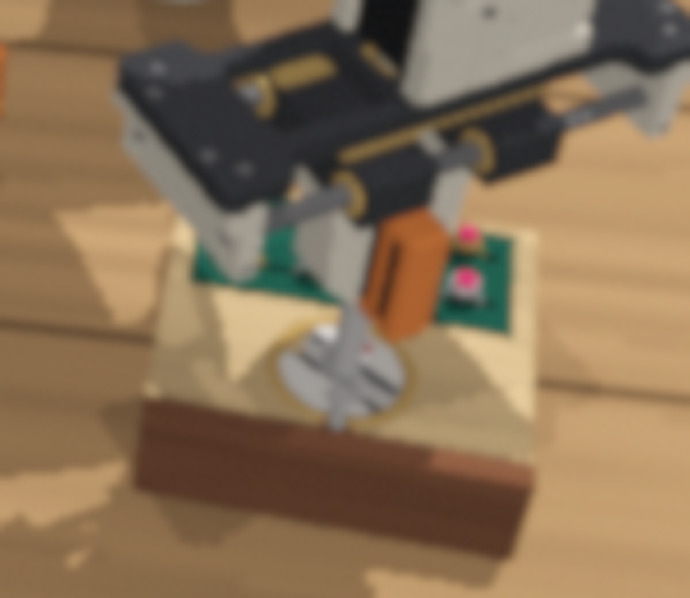

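The disc has turned with the blade and the moment is 0.5 N m, well above the 0.1 N m drag, so it is at the firm stop. The panel looks drawn up to the tray. I ease back within the play, then lift.

```bash
python3 -m crank '[{"fingers":-1,"tx":0,"ty":0,"tz":0,"roll":-0.4},{"fingers":-1,"tx":0,"ty":0,"tz":0,"roll":-0.8},{"fingers":-1,"tx":0,"ty":0,"tz":0,"roll":-1.2},{"fingers":-1,"tx":-0.2,"ty":0,"tz":0,"roll":-1.2},{"fingers":-1,"tx":-0.5,"ty":0,"tz":0,"roll":-1.2},{"fingers":-1,"tx":-1.0,"ty":0,"tz":0,"roll":-1.2},{"fingers":-1,"tx":-1.8,"ty":0,"tz":0,"roll":-1.8},{"fingers":-1,"tx":-2.2,"ty":0,"tz":0,"roll":-2.6}]' 60
python3 -c "
from h import *
plan(.5597,-.0068,.2,10.8)"
```

```text
time: 11.45
tool_pos: [0.6402, 0.2519, 0.2031]
tool_rot: [2.614, 1.567, 0.5]
contact_force: [-0.1, -0.3, -1.1]
opening: 0.0177
t 11.45 pos [0.6402 0.2519 0.2031] yaw -31.1 down [ 0.003  0.002 -1.   ] q6 0.81
tx 0.059 ty 1.614 tz 6.579 roll -4.187 F [-0.1 -0.3 -1.1] M [-0.07  0.08 -0.01] open 0.0177
```

```bash
python3 -m crank '[{"fingers":-1,"tx":0.05,"ty":0.3,"tz":1.2,"roll":-0.8},{"fingers":-1,"tx":0.05,"ty":0.6,"tz":2.4,"roll":-1.6},{"fingers":-1,"tx":0.05,"ty":0.9,"tz":3.6,"roll":-2.4},{"fingers":-1,"tx":0.05,"ty":1.2,"tz":4.8,"roll":-3.2},{"fingers":-1,"tx":0.05,"ty":1.45,"tz":5.9,"roll":-3.9},{"fingers":-1,"tx":0.05,"ty":1.61,"tz":6.58,"roll":-4.2},{"fingers":-1,"tx":0.05,"ty":1.61,"tz":6.58,"roll":-4.2},{"fingers":-1,"tx":0.05,"ty":1.61,"tz":6.58,"roll":-4.2}]' 60
python3 - <<'E'
from h import *
plan(.5597,-.0068,.0984,10.8)
grab('wrist','w6');grab('top','top6')
p,W=cloud('w6');hsv=cv2.cvtColor(p,cv2.COLOR_RGB2HSV);T=toolT(observe())
X=(W-T[:3,3])@T[:3,:3]*1000
for f in('w2','w6'):
    z=np.load(f'pics/{f}.npz');h=cv2.cvtColor(z['p'],cv2.COLOR_RGB2HSV);m=(h[...,0]>4)&(h[...,0]<16)&(h[...,1]>180)
    m[:185]=0;v,u=np.nonzero(m);q=[u[v==r].mean() for r in(205,225,245,300)if(v==r).any()];print(f,q,v.min())
c=np.vstack([cv2.imread('pics/w6.png')]);t=cv2.imread('pics/top6.png')
t=cv2.resize(t[140:245,100:240],(560,420),interpolation=2)
cv2.imwrite('pics/c6.png',cv2.resize(np.hstack([c,t]),(800,300),interpolation=3))
E
```

```text
time: 12.45
tool_pos: [0.5587, -0.0065, 0.1985]
tool_rot: [1.916, 1.57, 0.531]
contact_force: [0.4, 0.5, -1.0]
opening: 0.0176
t 12.45 pos [ 0.5587 -0.0065  0.1985] yaw 10.7 down [ 0.001  0.001 -1.   ] q6 -0.34
tx 2.502 ty 0.021 tz 0.014 roll -0.012 F [ 0.4  0.5 -1. ] M [-0.05  0.02  0.05] open 0.0176
w2 [np.float64(282.0), np.float64(282.0), np.float64(282.5), np.float64(282.5)] 198
w6 [np.float64(282.5), np.float64(282.5), np.float64(282.5), np.float64(282.5)] 198
```

View pics/c6.png

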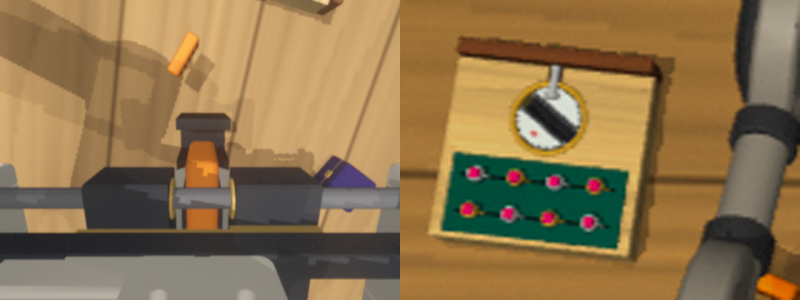

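The top view shows the panel closed against the green tray and the slot turned to run diagonally at (548,115). The handle has not slipped in the jaws. I lower it onto the rest and release.

```bash
python3 -m crank '[{"fingers":-1,"tx":0.7,"ty":0.02,"tz":0.01,"roll":0},{"fingers":-1,"tx":1.4,"ty":0.02,"tz":0.01,"roll":0},{"fingers":-1,"tx":2.0,"ty":0.02,"tz":0.01,"roll":0},{"fingers":-1,"tx":2.3,"ty":0.02,"tz":0.01,"roll":0},{"fingers":-1,"tx":2.45,"ty":0.02,"tz":0.01,"roll":0},{"fingers":-1,"tx":2.49,"ty":0.02,"tz":0.01,"roll":0},{"fingers":-1,"tx":2.49,"ty":0.02,"tz":0.01,"roll":0},{"fingers":-1,"tx":2.49,"ty":0.02,"tz":0.01,"roll":0}]' 60
python3 -m crank '[{"fingers":-0.2,"tx":0,"ty":0,"tz":0,"roll":0},{"fingers":0.2,"tx":0,"ty":0,"tz":0,"roll":0},{"fingers":0.2,"tx":0,"ty":0,"tz":0,"roll":0},{"fingers":0.2,"tx":0,"ty":0,"tz":0,"roll":0},{"fingers":0.2,"tx":-0.4,"ty":0,"tz":0,"roll":0},{"fingers":0.2,"tx":-1.2,"ty":0,"tz":0,"roll":0},{"fingers":0.2,"tx":-2.2,"ty":0,"tz":0,"roll":0},{"fingers":0.2,"tx":-3.0,"ty":0,"tz":0,"roll":0}]' 60
python3 - <<'E'
from h import *
plan(.5597,-.0068,.2,10.8)
grab('wrist','w7');grab('scene','sc7')
p,W=cloud('w7');hsv=cv2.cvtColor(p,cv2.COLOR_RGB2HSV)
X=W[(hsv[...,0]>4)&(hsv[...,0]<16)&(hsv[...,1]>200)&(W[...,2]>.105)&(W[...,2]<.13)];print(len(X),X.mean(0),cv2.minAreaRect((X[:,:2]*1000).astype(np.float32)))
s=cv2.resize(cv2.imread('pics/sc7.png')[150:330,240:480],(560,420),interpolation=2)
cv2.imwrite('pics/c7.png',cv2.resize(np.hstack([cv2.imread('pics/w7.png'),s]),(800,300),interpolation=3))
E
```

```text
time: 13.55
tool_pos: [0.5596, -0.0074, 0.0988]
tool_rot: [1.309, 1.57, -0.074]
contact_force: [-0.6, 0.1, -1.2]
opening: 0.0175
time: 14.55
tool_pos: [0.5595, -0.0074, 0.221]
tool_rot: [1.266, 1.568, -0.117]
contact_force: [0.4, -0.1, -0.4]
opening: 0.0552
t 14.55 pos [ 0.5595 -0.0074  0.221 ] yaw 10.8 down [ 0.002 -0.    -1.   ] q6 -0.34
tx 0.525 ty 0.006 tz -0.013 roll -0.004 F [ 0.4 -0.1 -0.4] M [-0.11  0.   -0.04] open 0.0552
813 [ 0.55893341 -0.00709265  0.11771347] ((558.3271484375, -5.242942810058594), (17.084728240966797, 58.05899429321289), 10.517279624938965)
```

View pics/c7.png

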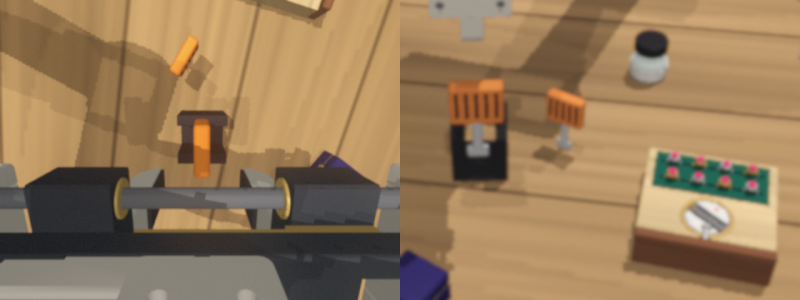

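The driver hangs upright on its rest with the handle across both rails (wrist view (203,148), scene view (477,110)). The green panel is closed and the gripper is clear, so I hand in.

```bash
python3 -c "
from cell import *
hand_in()"
```

```text
the job is handed in; nothing more can be done
```

I took the larger orange screwdriver from its rest, tightened the green tray's cam lock clockwise, hung the driver back on its rest and handed the job in at about 14.7 s of the 51 s allowed.

- **Lock:** The tool turned about 78° in all, including the blade's play. At the end the moment rose to 0.5 N m, against 0.1 N m of drag, so I took that as the firm stop. The top view afterwards shows the slot turned and the end panel up against the tray. I did not measure the panel's travel as a number.
- **Driver:** It hangs upright across both rails. The wrist camera put it 1 to 2 mm and 0.4° from its first pose. The gripper was open and about 120 mm above it at hand-in.
- **Pink tray:** The arm never went near it.
- **Disagreement:** The top and wrist cameras differed by 3 to 5 mm in y. I compared positions seen by the same camera, and the blade went into the slot with no extra force.

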